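# Sterilise the teaspoons

### The job

The little spoon steriliser was left switched on with its lid up: first slide its recessed switch fully off, then pull every teaspoon out of the upright wooden holder and lay them all in the steriliser's tray. Then swing the lid down and press on it firmly to make sure it is fully shut, and finally slide the switch fully on. Leave everything else on the hob where it stands.

Things in the scene. Friction and masses are not known exactly. Their poses are not given: they have to be found in the camera images.
- steriliser: low white box fixed to the hob, 150 mm (x) by 270 mm (y), rim 48 mm high. Origin under the centre of its tray; x points to the hinge side (away from the robot at yaw 0), y to the left. The open tray spans x -70..70, y -95..95 mm inside (walls 5 mm thick, floor 6 mm high). On its right (y -100..-170 mm) is a flat deck 48 mm high with the switch
- tray (a point): centre of the tray's inner floor, 6 mm above the hob, axes as the steriliser's; the walls rise 42 mm above it
- lid (a joint): angle of the white lid (154 x 204 x 10 mm, hinged along the far long side of the tray): 0 = shut, about 1.6 = standing upright (1.75 at most). A stiff hinge: it stays at any angle; about 2 N at its free edge moves it
- lid_hinge (a point): point on the hinge line, at its middle, 77 mm beyond the tray's centre and 48 mm above the hob; the hinge line runs along the steriliser's y axis
- lid_edge (a point): middle of the lid's free edge, on its outer (upper when shut) face, 154 mm from the hinge
- switch (a joint): travel of the slide switch along the steriliser's x axis: 0 = fully off (end near the robot), 0.014 = fully on (end near the hinge side, where there is a small grey dot on the deck). Stays where it is left; about 1.2 N moves it
- switch_top (a point): centre of the top of the switch's slider, a grey ridged bar 8 mm (x) by 22 mm (y), 5.5 mm tall, its top flush with the deck at 48 mm; it moves with it
- slot (a point): centre of the floor of the switch's recess, 42 mm above the hob, axes as the steriliser's: the recess is 84 mm long (x), 30 mm wide (y) and 6 mm deep; the slider's centre runs from x = -7 mm (off) to +7 mm (on) in it, so a fingertip fits in at either end of it
- holder: wooden block fixed to the hob, 206 mm (x) by 36 mm (y) by 76 mm high, origin under its centre; five slots from above at x = -80, -40, 0, 40 and 80 mm, each 35 mm (x) by 19 mm (y) and 70 mm deep, each for one teaspoon
- spoon_a: steel teaspoon, 138 x 28 x 12 mm, 25 g, one of 3 to 5 alike (None if absent); z runs along it to the handle's end (z = 93 mm), bowl's tip at z = -45; x across its 28 mm width; y through its thickness, a wedge: y = -6..-4 mm at the handle's end, -6..1 at z = 58, -6..5 at mid-length. Starts upright in a slot of the holder, bowl down, top 144 mm above the hob, x and y as the holder's
- spoon_b: steel teaspoon, 138 x 28 x 12 mm, 25 g, one of 3 to 5 alike (None if absent); z runs along it to the handle's end (z = 93 mm), bowl's tip at z = -45; x across its 28 mm width; y through its thickness, a wedge: y = -6..-4 mm at the handle's end, -6..1 at z = 58, -6..5 at mid-length. Starts upright in a slot of the holder, bowl down, top 144 mm above the hob, x and y as the holder's
- spoon_c: steel teaspoon, 138 x 28 x 12 mm, 25 g, one of 3 to 5 alike (None if absent); z runs along it to the handle's end (z = 93 mm), bowl's tip at z = -45; x across its 28 mm width; y through its thickness, a wedge: y = -6..-4 mm at the handle's end, -6..1 at z = 58, -6..5 at mid-length. Starts upright in a slot of the holder, bowl down, top 144 mm above the hob, x and y as the holder's
- spoon_d: steel teaspoon, 138 x 28 x 12 mm, 25 g, one of 3 to 5 alike (None if absent); z runs along it to the handle's end (z = 93 mm), bowl's tip at z = -45; x across its 28 mm width; y through its thickness, a wedge: y = -6..-4 mm at the handle's end, -6..1 at z = 58, -6..5 at mid-length. Starts upright in a slot of the holder, bowl down, top 144 mm above the hob, x and y as the holder's
- spoon_e: steel teaspoon, 138 x 28 x 12 mm, 25 g, one of 3 to 5 alike (None if absent); z runs along it to the handle's end (z = 93 mm), bowl's tip at z = -45; x across its 28 mm width; y through its thickness, a wedge: y = -6..-4 mm at the handle's end, -6..1 at z = 58, -6..5 at mid-length. Starts upright in a slot of the holder, bowl down, top 144 mm above the hob, x and y as the holder's
- salt_shaker: salt shaker with grey cap, 44 mm across, 90 mm high; a bystander, origin at the centre of its underside
- tomato: tomato, 74 mm across, 69 mm high; a bystander, origin at the centre of its underside
- onion: brown onion, 85 mm across, 87 mm high; a bystander, origin at the centre of its underside

How it is judged:
By the outcome, as a careful person would: the job done as asked, in the order asked, and still so for the second after the job is handed in, with the robot touching nothing.
Of spoon_a, spoon_b, spoon_c, spoon_d, spoon_e only 3 to 5 are there at a start; the rules pass over those that are not, and their reading is None.
At some moment in a run one of spoon_a, spoon_b, spoon_c, spoon_d, spoon_e may be knocked a few centimetres aside while the robot is not near it.
Once in a run the grip may slacken for a moment while it holds something.
It also fails if it takes over 210 s, if anything falls off the work surface, if the arm or the gripper's body presses on something with over 40 N, if the wrist force passes 120 N, or if a joint passes its speed limit or range.

### The arm

A 6-joint arm with a two-finger parallel gripper is mounted at the origin on a cart in front of the work surface, level with it; the furniture and walls round the work are solid. World frame = base frame: x ahead of the robot, y to its left, z up, the work surface at z = 0. Lengths are in mm, angles in rad, forces in N, time in s.
With the tool pointing down it reaches from about 275 to 725 mm from the base axis. Payload 5.6 kg.
Tool frame: the origin (TCP) lies midway between the tips of the shut fingers; the grasp point (between the pads) lies 19 mm behind it; z points along the fingers, y is the line along which they close (so a half turn about z gives the same grasp; the last joint's range is limited). The gripper opens to 85 mm and grips with 20 to 120 N. Pads are 22 mm wide; open, the fingers measure 114 mm over their backs; the gripper's body (76 mm by 85 mm) begins 54 mm behind the grasp point. The pads swing forward as they close: fully open they stand 13 mm farther back than shut.
Start: joints at [0.285, 0.255, 0.108, 0, -1.424, -0.285], TCP at [549.994, 0.025, 231.283] pointing down, gripper open.
Joint ranges: [-2.95, 2.95], [-1.21, 1.97], [-1.09, 1.5], [-2.87, 1.71], [-2.94, -0.07], [-3.05, 3.05]. Speed limits (rad/s): [2.57, 2.57, 3.14, 3.14, 3.14, 3.14].

### API

Orientations are given as a unit quaternion [w, x, y, z].
In Python, from rig import * gives the robot as it stands.
- The arm moves only by the tool send_rows, never from a script. Its argument "deltas" is one flat list of numbers, 5 for each row, row after row: the shift along the world's x, y, z in mm, then the turn about the world's z in degrees, then the finger opening in mm, from 0 to 85.4. A call has exactly 5 rows; each row is the pose to reach, as a shift and turn from the pose commanded when the call began; what a row does not reach only later rows make up. A row lasts 1/8 s, in which the tool goes at most 62.5 mm and 10.7 degrees, less where a joint would pass 70% of its speed; a pose out of reach is approached as far as the arm can. A call with a gripper value outside its range is refused whole. The fingers move at their own pace and stop on an object; the grip force is fixed at half the most. Time passes only in rows, so rows that repeat a pose let the fingers close, or fill a call up. It gives the time, the measured TCP pose, the force, the opening and the grip force at its end, in the units of the state.
- get_obs(): the state, without advancing time (a new reading comes with each control period).
- get_image(name): name is "scene" or "side" or "wrist"; returns a dict with "color" (400x640x3 uint8, red, green, blue), "z_map" (400x640 float32, mm along the optical axis (not along the pixel's ray), 0 where there is no reading), "camera_matrix" (3x3 intrinsics, pixels), "R" (3x3) and "t" (3): a world point X has camera coordinates R X + t. Camera axes: x right, y down, z forward; pixel columns grow to the right and rows downward; lengths in mm; the calibration is good to about 2 mm. A picture is of the moment at which its call begins.
- job_done(): hands the job in; it is judged then, once.
Trained networks look in the newest picture that a camera, given by its name, has taken for a name from the list of things; names that differ only in an ending like _2 or _b are one class to them, and where a whole thing is asked for, a point or a joint stands for the part that bears it (a point fixed in the world has none). Each returns a list of dicts, best first, with "p" (0 to 1); they miss things now and then, are a little off and sometimes report something else, mostly with a low value. They report only what shows in the picture. A call takes as long as a camera call.
- boxes_of(camera, target): "rect" ([left, top, right, bottom] in pixels, round what is visible of it).
The state is a dict: "time_s": time; "joints": joint angles; "joint_velocities": joint speeds; "tau": joint torques, N m; "tcp_pos": TCP position; "tool_rot": TCP orientation; "force": force on the tool from outside, world axes, zero at the start; "wrist_torque": the same for the moment, N m; "width": opening from 0.0 (shut) to 1.0 (fully open); "finger_force": force on a finger pad.
Only numpy, scipy, OpenCV 4.12 (cv2) and the standard library are available. Lean on these libraries where they do the work, as an engineer would, in place of code of your own. Each camera call takes 0.05 s, during which the arm holds its last target. There are 200 camera calls.

## Working session

There is one attempt and no reset: what is moved stays moved. The work goes in short steps, Python scripts to look and compute and a tool call to move; the robot and the scene stay as the last step left them, time stands still between calls to the robot, and variables do not carry over. Pictures are saved under pics/ and viewed, at most 14 in all, crops included, and the job is handed in when it is done.

Besides the shell and the picture viewer there is one more tool, called by a JSON object that holds its "name" and its "arguments", one argument or row to a line. send_rows: Moves the arm, as the interface text tells. Its arguments: {"type":"object","properties":{"deltas":{"type":"array","items":{"type":"number"}}},"required":["deltas"]}

```bash
mkdir -p pics; ls; cat > h.py <<'E'
from rig import *
import numpy as np, cv2
def snap(cam,name=None):
    im=get_image(cam)
    if name: cv2.imwrite(f'pics/{name}.png',im['color'][:,:,::-1])
    return im
def cloud(im):
    z=im['z_map'];K=im['camera_matrix'];v,u=np.mgrid[:z.shape[0],:z.shape[1]]
    P=np.stack([(u-K[0,2])/K[0,0]*z,(v-K[1,2])/K[1,1]*z,z],-1)
    W=(P-im['t'])@im['R']
    W[z<=0]=np.nan
    return W
E
python3 - <<'E'
from h import *
o=get_obs();print(o)
for c in ['scene','side','wrist']:
    im=snap(c,c+'0');print(c,im['t']@-im['R'],im['R'][2])
    for t in ['steriliser','lid','switch','holder','spoon_a','salt_shaker','tomato','onion']:
        print(t,[(np.round(b['rect']).astype(int).tolist(),round(b['p'],2)) for b in boxes_of(c,t)])
    np.savez(f'{c}0.npz',**im)
E
```

```text
pics
{'time_s': 0.0, 'joints': array([ 2.84611218e-01,  2.55724954e-01,  1.06978589e-01, -4.95381335e-04,
       -1.42389764e+00, -2.84577970e-01]), 'joint_velocities': array([-0.00111452,  0.00010344,  0.00107422,  0.00045498,  0.00025997,
       -0.00169302]), 'tau': array([-4.48901856e-04, -3.86631560e+01,  2.37934113e+01,  5.36471218e+00,
       -6.25866101e-03, -4.57470776e-06]), 'tcp_pos': array([5.49489583e+02, 6.82758840e-02, 2.30394005e+02]), 'tool_rot': array([-6.92762657e-04, -7.07092417e-01,  7.07120499e-01,  6.58467714e-04]), 'force': array([-0.62434969, -0.17998527,  0.54336473]), 'wrist_torque': array([ 0.00560231, -0.00413969, -0.02384351]), 'finger_force': 0.0, 'width': 1.001340321095852}
scene [  334.23412312 -1372.38485596   936.46556098] [ 0.1289934   0.84724981 -0.51529453]
steriliser [([284, 142, 346, 234], 0.97)]
lid [([326, 140, 340, 206], 0.56)]
switch []
holder [([296, 259, 376, 293], 0.63)]
spoon_a [([334, 246, 336, 264], 0.58)]
salt_shaker [([373, 217, 381, 242], 0.76)]
tomato [([270, 159, 290, 174], 0.65)]
onion [([384, 249, 416, 280], 0.74)]
side [  586.17643728 -1194.98344131   566.71463712] [-0.02943692  0.92177046 -0.38661698]
steriliser [([275, 124, 339, 223], 0.86)]
lid [([325, 120, 339, 192], 0.73)]
switch []
holder [([254, 229, 347, 280], 0.95), ([278, 125, 340, 218], 0.63)]
spoon_a [([338, 217, 344, 244], 0.6), ([298, 212, 302, 240], 0.59), ([317, 213, 324, 240], 0.56)]
salt_shaker []
tomato [([279, 146, 299, 166], 0.53)]
onion [([366, 235, 387, 269], 0.69)]
wrist [548.92097735 -79.5432916  373.47772393] [-1.70691628e-04  3.10744182e-01 -9.50493569e-01]
steriliser [([249, 119, 442, 382], 0.55)]
lid [([255, 204, 296, 380], 0.62)]
switch [([349, 156, 353, 174], 0.74), ([136, 42, 210, 92], 0.28)]
holder []
spoon_a [([254, 120, 439, 382], 0.68)]
salt_shaker [([135, 43, 209, 98], 0.79)]
tomato []
onion []
```

```bash
python3 - <<'E'
import cv2
a=cv2.imread('pics/scene0.png')[130:310,240:440];b=cv2.imread('pics/side0.png')[110:290,230:430]
cv2.imwrite('pics/c0.png',cv2.hconcat([cv2.resize(a,None,fx=2,fy=3.3),cv2.resize(b,None,fx=2,fy=3.3)])[:600])
E
```

```text
(no output)
```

View pics/c0.png

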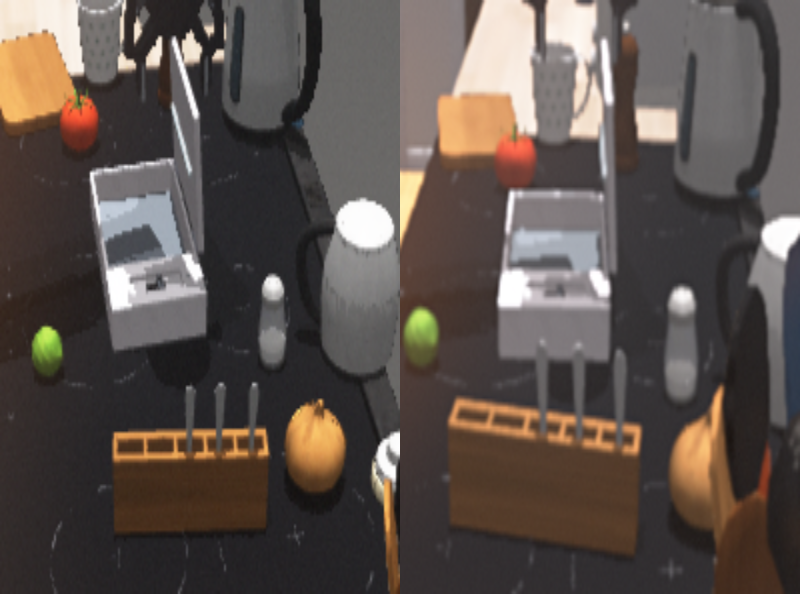

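View pics/wrist0.png

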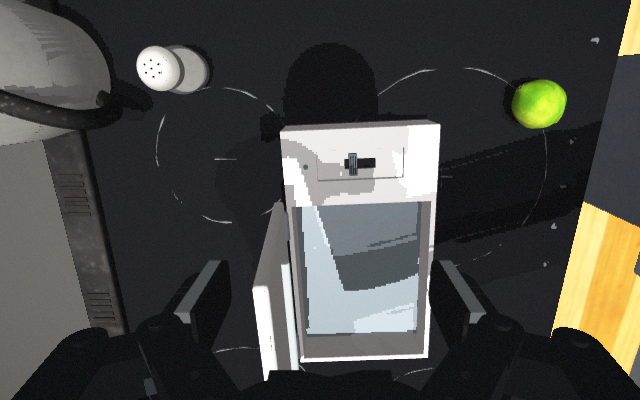

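```bash
cat >> h.py <<'E'
def rect(P):
    (c,s,a)=cv2.minAreaRect(P.astype(np.float32)[:,None,:]); return np.round(c,1),np.round(s,1),round(a,2)
E
python3 - <<'E'
from h import *
L=lambda c:cloud(dict(np.load(c+'0.npz')))
W=L('wrist')
print('deck z',np.nanmedian(W[130:150,320:420],axis=(0,1)))
# deck corner pixels
sw=W[152:176,318:404].reshape(-1,3);print('z hist',np.histogram(sw[:,2],bins=np.arange(36,54,2)))
m=(W[...,2]>40)&(W[...,2]<54)
n,lab,st,_=cv2.connectedComponentsWithStats(m.astype(np.uint8))
k=lab[140,350];M=(lab==k)
print(st[k]);P=W[M];print(rect(P[:,:2]))
# only right side rim + deck: line fits of outer edges
for r in (122,126,130,140,160,180,200,250,300,340):
    c=np.where(M[r])[0]
    if len(c): print(r,c[0],c[-1],np.round(W[r,c[0]],1),np.round(W[r,c[-1]],1))
for u in (300,340,380,420):
    c=np.where(M[:,u])[0];print('col',u,c[0],c[-1],np.round(W[c[0],u],1),np.round(W[c[-1],u],1))
for c in ('scene','side'):
    W=L(c);m=(W[...,2]>70)&(W[...,2]<81)
    r=dict(scene=[296,259,376,293],side=[254,229,347,280])[c]
    mm=np.zeros_like(m);mm[r[1]-3:r[3]+3,r[0]-3:r[2]+3]=1
    P=W[m&mm];print(c,len(P),rect(P[:,:2]),P.mean(0))
    P=W[(W[...,2]>95)&mm&(W[...,2]<150)];print(np.round(P[::max(1,len(P)//25)],0).tolist())
    m2=np.zeros_like(m);m2[r[1]-22:r[3],r[0]-3:r[2]+3]=1
    P=W[(W[...,2]>95)&m2&(W[...,2]<150)];P=P[P[:,1]<-150];print(np.round(P[::max(1,len(P)//30)],0).tolist())
E
```

```text
deck z [511.06302989 -28.19904753  47.6022077 ]
z hist (array([   0,   19, 1198,  632,   26,  119,   61,    0]), array([36, 38, 40, 42, 44, 46, 48, 50, 52]))
[  280   124   160   238 14721]
(array([516.2,  96. ]), array([152.6, 271.3]), 2.54)
126 377 439 [503.6 -40.1  40.1] [446.8 -40.9  47.7]
130 285 438 [591.4 -36.4  40.6] [447.4 -37.3  47.8]
140 280 439 [595.6 -28.   47.6] [445.7 -28.   48.2]
160 282 437 [594.6  -8.6  46.8] [445.6  -8.7  47.8]
180 284 436 [593.3  11.   48.3] [444.9  11.1  48.3]
200 286 435 [592.3  31.8  47.8] [443.8  31.8  48. ]
250 290 433 [590.3  87.4  47.3] [440.5  87.3  47.7]
300 295 428 [587.1 149.1  46.6] [440.8 147.4  49.1]
340 297 428 [585.8 198.1  52.2] [435.4 202.6  47.2]
col 300 130 361 [576.7 -36.9  44.9] [583.8 233.   46.8]
col 340 128 360 [538.9 -38.5  42.6] [536.6 231.7  46.7]
col 380 126 359 [500.8 -40.2  41. ] [489.7 229.3  47.8]
col 420 124 357 [463. -42.  41.] [443.4 224.9  49.4]
scene 566 (array([ 527.7, -298.5]), array([ 45.7, 205.4]), 83.47) [ 527.56988017 -299.2146645    74.51697683]
[[523.0, -301.0, 106.0], [526.0, -297.0, 103.0], [528.0, -
[... 2354 characters left out ...]
145.0], [518.0, -309.0, 141.0], [520.0, -308.0, 138.0], [517.0, -304.0, 134.0], [564.0, -311.0, 139.0], [526.0, -306.0, 133.0], [603.0, -318.0, 142.0], [558.0, -311.0, 134.0], [610.0, -318.0, 140.0], [562.0, -312.0, 133.0], [519.0, -304.0, 125.0], [599.0, -315.0, 133.0], [526.0, -306.0, 124.0], [604.0, -314.0, 131.0], [558.0, -306.0, 122.0], [610.0, -310.0, 127.0], [564.0, -308.0, 121.0], [523.0, -300.0, 114.0], [604.0, -312.0, 123.0], [562.0, -303.0, 114.0], [522.0, -304.0, 110.0], [604.0, -313.0, 119.0], [566.0, -304.0, 110.0], [558.0, -302.0, 106.0], [519.0, -302.0, 103.0], [602.0, -313.0, 111.0], [562.0, -302.0, 102.0], [558.0, -302.0, 99.0], [558.0, -301.0, 96.0], [562.0, -303.0, 95.0]]
```

```bash
python3 - <<'E'
from h import *
im=dict(np.load('wrist0.npz'));W=cloud(im);C=im['color']
a=np.radians(2.54);ex=np.array([np.cos(a),np.sin(a)]);ey=np.array([-ex[1],ex[0]]);T=np.array([514.6,131.])
S=np.dstack([(W[...,:2]-T)@ex,(W[...,:2]-T)@ey])
R=np.zeros(W.shape[:2],bool);R[140:190,305:415]=1
m=R&(W[...,2]<44.5)&(W[...,2]>38)
P=np.c_[S[m],W[m][:,2]]
print('recess',np.percentile(P,[1,5,50,95,99],axis=0).round(1))
# outer edges in S frame
d=(abs(W[...,2]-48)<2.5)
print('deck/rim',np.nanpercentile(S[d&(S[...,0]>-90)&(S[...,0]<90)],[0.5,1,50,99,99.5],axis=0).round(1))
# inner floor
f=(abs(W[...,2]-6)<3)&(abs(S[...,0])<70)&(abs(S[...,1])<95)
print('floor',np.percentile(S[f],[.5,1,99,99.5],axis=0).round(1),np.median(W[f][:,2]))
# slider pixels: dump gray along row 164
g=C.mean(2);print(g[164,316:410].astype(int).tolist());
print('slider raised', [ (S[r,c].round(1).tolist(),W[r,c,2].round(1)) for r,c in ((154,353),(164,349),(164,352),(164,355),(172,353))])
print('dot',S[167,305])
# lid
l=(W[...,2]>70)&(S[...,0]>50)&(S[...,0]<140)&(abs(S[...,1])<130)
print('lid',np.nanpercentile(np.c_[S[l],W[l][:,2]],[2,50,98],axis=0).round(0))
E
python3 -c "
import cv2
a=cv2.imread('pics/wrist0.png')[115:215,270:450];cv2.imwrite('pics/c1.png',cv2.resize(a,None,fx=4,fy=4,interpolation=cv2.INTER_CUBIC))"
```

```text
recess [[ -42.7 -149.1   40. ]
 [ -39.7 -148.    40.5]
 [  -4.5 -134.9   41.7]
 [  37.2 -121.1   43.1]
 [  40.3 -120.3   43.8]]
deck/rim [[ -75.7 -170.4]
 [ -75.3 -170.1]
 [   0.2 -120.6]
 [  73.4   98.3]
 [  73.7   98.7]]Traceback (most recent call last):
  File "<stdin>", line 14, in <module>
    return _quantile_unchecked(
        a, q, axis, out, overwrite_input, method, keepdims, weights)
    return _ureduce(a,
                    func=_quantile_ureduce_func,
    ...<5 lines>...
                    overwrite_input=overwrite_input,
                    method=method)
    r = func(a, **kwargs)
    result = _quantile(arr,
                       quantiles=q,
    ...<2 lines>...
                       out=out,
                       weights=wgt)
    slices_having_nans = np.isnan(arr[-1, ...])
                                  ~~~^^^^^^^^^
IndexError: index -1 is out of bounds for axis 0 with size 0
```

View pics/c1.png

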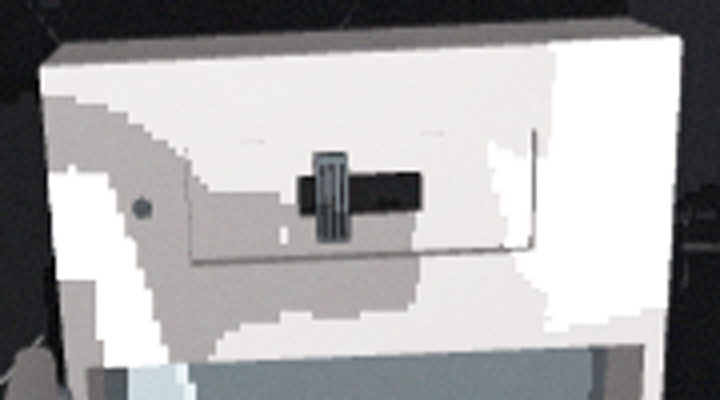

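{"name": "send_rows", "arguments": {
  "deltas": [-10,-2,-40,1.2,20,-23,-4,-90,2.5,20,-23,-4,-130,2.5,20,-23,-4,-165,2.5,20,-23,-4,-172,2.5,20]
}}

```text
time_s: 1.98
tcp_pos: [525.3, -4.4, 57.3]
tool_rot: [0.002, 0.722, -0.692, -0.001]
force: [-0.0, -0.5, 0.4]
width: 0.236
finger_force: 0.0
```

```bash
python3 - <<'E'
from h import *
o=get_obs();print({k:np.round(o[k],3) for k in('time_s','tcp_pos','tool_rot','force','width')})
im=snap('wrist');a=im['color'][:,:,::-1];cv2.imwrite('pics/w1.png',a)
E
```

```text
{'time_s': np.float64(1.975), 'tcp_pos': array([525.343,  -4.353,  57.278]), 'tool_rot': array([ 0.002,  0.722, -0.692, -0.001]), 'force': array([-0.026, -0.453,  0.388]), 'width': np.float64(0.236)}
```

View pics/w1.png

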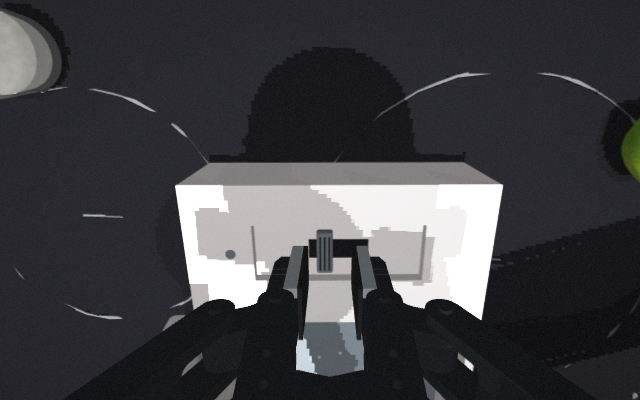

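{"name": "send_rows", "arguments": {
  "deltas": [1.5,0,-4,0,20,1.5,0,-8,0,20,1.5,0,-11,0,20,1.5,0,-13,0,20,1.5,0,-13,0,20]
}}

```text
time_s: 2.65
tcp_pos: [528.4, -4.0, 46.2]
tool_rot: [0.0, 0.722, -0.692, -0.0]
force: [0.3, -0.8, 1.3]
width: 0.235
finger_force: 0.0
```

{"name": "send_rows", "arguments": {
  "deltas": [0,0,-1,0,20,0,0,-2,0,20,-7,0,-2,0,20,-14,-0.5,-2,0,20,-19,-1,-2,0,20]
}}

```text
time_s: 3.28
tcp_pos: [509.2, -4.9, 44.5]
tool_rot: [-0.0, 0.722, -0.691, 0.0]
force: [1.6, 0.8, -1.0]
width: 0.238
finger_force: 0.6
```

{"name": "send_rows", "arguments": {
  "deltas": [-1,0,0,0,20,-2,0,0,0,20,-2,0,0,0,20,-2,0,0,0,20,-2,0,0,0,20]
}}

```text
time_s: 3.9
tcp_pos: [507.7, -5.0, 44.4]
tool_rot: [-0.0, 0.722, -0.691, 0.0]
force: [1.1, -0.9, 0.9]
width: 0.235
finger_force: 0.6
```

```bash
python3 - <<'E'
from h import *
o=get_obs();print({k:np.round(o[k],3) for k in('time_s','tcp_pos','force','width')})
im=snap('wrist');a=im['color'][:,:,::-1];cv2.imwrite('pics/w2.png',cv2.resize(a[150:300,200:450],None,fx=3,fy=3))
E
```

```text
{'time_s': np.float64(3.9), 'tcp_pos': array([507.727,  -4.99 ,  44.381]), 'force': array([ 1.107, -0.937,  0.886]), 'width': np.float64(0.235)}
```

View pics/w2.png

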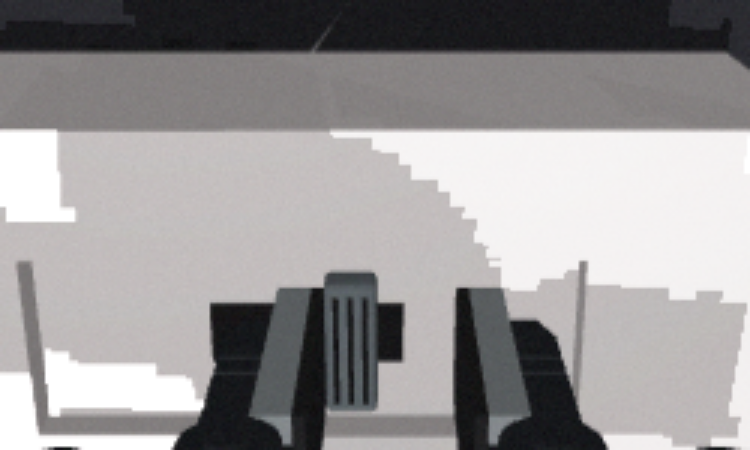

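{"name": "send_rows", "arguments": {
  "deltas": [-1,0,0,0,20,-2,0,0,0,20,-3,0,0,0,20,-3,0,0,0,20,-3,0,0,0,20]
}}

```text
time_s: 4.58
tcp_pos: [507.4, -4.8, 44.7]
tool_rot: [-0.002, 0.723, -0.691, 0.002]
force: [10.7, -1.8, -6.9]
width: 0.234
finger_force: 5.0
```

{"name": "send_rows", "arguments": {
  "deltas": [4,0,0,0,20,6,0,40,0,20,6,0,100,0,20,6,0,160,0,25,6,-20,190,0,25]
}}

```text
time_s: 5.2
tcp_pos: [510.6, -24.6, 237.5]
tool_rot: [-0.001, 0.723, -0.691, 0.001]
force: [-0.6, -0.8, -0.9]
width: 0.292
finger_force: 0.0
```

{"name": "send_rows", "arguments": {
  "deltas": [15,-60,0,-2,25,30,-120,0,-5,25,45,-180,0,-7,25,55,-235,0,-9,25,55,-285,0,-9.5,25]
}}

```text
time_s: 5.82
tcp_pos: [564.7, -311.5, 232.8]
tool_rot: [-0.001, -0.662, 0.749, 0.002]
force: [0.7, 0.8, 0.4]
width: 0.293
finger_force: 0.0
```

{"name": "send_rows", "arguments": {
  "deltas": [0,0,0,0,25,0,0,0,0,25,0,0,0,0,25,0,0,0,0,25,0,0,0,0,25]
}}

```text
time_s: 6.45
tcp_pos: [565.6, -309.3, 234.6]
tool_rot: [0.0, -0.663, 0.749, -0.0]
force: [-0.5, 0.1, -0.3]
width: 0.293
finger_force: 0.0
```

```bash
python3 - <<'E'
from h import *
o=get_obs();print({k:np.round(o[k],3) for k in('time_s','tcp_pos','tool_rot','force','width')})
im=snap('wrist','w3');np.savez('w3.npz',**im)
W=cloud(im)
m=(abs(W[...,2]-76)<4);P=W[m];print('top',rect(P[:,:2]))
print([(np.round(b['rect']).tolist(),b['p']) for b in boxes_of('wrist','spoon_a')],[(np.round(b['rect']).tolist(),b['p']) for b in boxes_of('wrist','holder')])
m=((W[...,2]>95)&(W[...,2]<150)&(W[...,1]<-270)).astype(np.uint8)
n,l,st,c=cv2.connectedComponentsWithStats(m)
for k in range(1,n):
    if st[k,4]<30: continue
    p=W[l==k];print(st[k],p.mean(0).round(1))
    for z in range(95,150,10):
        q=p[(p[:,2]>=z)&(p[:,2]<z+10)]
        if len(q)>3: print(z,len(q),q.min(0).round(1),q.max(0).round(1))
E
```

```text
{'time_s': np.float64(6.45), 'tcp_pos': array([ 565.62 , -309.297,  234.591]), 'tool_rot': array([ 0.   , -0.663,  0.749, -0.   ]), 'force': array([-0.548,  0.12 , -0.278]), 'width': np.float64(0.293)}
top (array([ 650.6, -209. ]), array([469.4, 227.8]), 3.59)
[([364.0, 175.0, 394.0, 202.0], 0.79), ([326.0, 178.0, 339.0, 199.0], 0.73), ([265.0, 177.0, 292.0, 199.0], 0.69)] [([260.0, 148.0, 490.0, 208.0], 0.68), ([331.0, 353.0, 453.0, 398.0], 0.51)]
[266 189  21   9 129] [ 604.4 -313.9  126.5]
95 13 [ 601.  -309.7   98. ] [ 609.8 -307.6  103.2]
105 17 [ 600.6 -312.2  106.7] [ 610.3 -309.6  114.8]
115 26 [ 599.5 -314.2  115.4] [ 610.4 -310.7  124.7]
125 21 [ 598.9 -315.7  127.4] [ 611.6 -313.1  134.6]
135 52 [ 599.6 -317.6  135.1] [ 610.2 -313.9  143.1]
[325 189  17  10 142] [ 562.2 -307.7  125.3]
95 22 [ 558.2 -304.3   96.3] [ 567.4 -302.2  104.7]
105 14 [ 558.2 -306.2  108.5] [ 567.9 -304.2  114.6]
115 27 [ 556.7 -307.9  115. ] [ 568.2 -305.2  124.1]
125 31 [ 556.  -310.2  125.8] [ 568.  -307.6  134.8]
135 48 [ 556.1 -311.4  135.1] [ 567.9 -307.6  143.6]
[374 188  21  10 126] [ 523.9 -304.2  126.5]
95 13 [ 519.7 -299.7   95.8] [ 528.3 -298.2  101.7]
105 17 [ 518.6 -302.3  106.2] [ 528.7 -299.9  114.9]
115 25 [ 518.3 -304.5  115.8] [ 529.  -302.   124.8]
125 20 [ 518.  -305.8  125.3] [ 529.3 -304.4  134.6]
135 51 [ 517.3 -307.7  135.3] [ 528.3 -305.2  143.5]
```

View pics/w3.png

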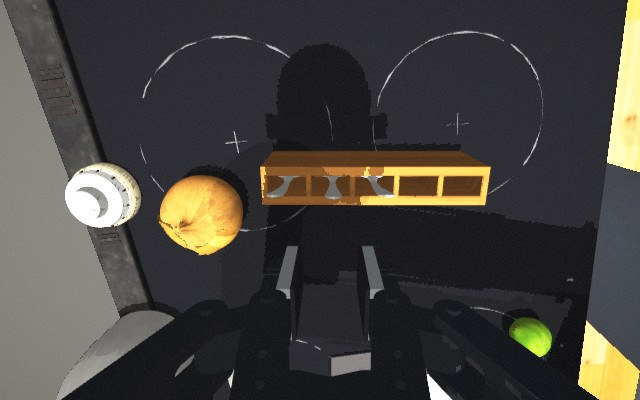

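{"name": "send_rows", "arguments": {
  "deltas": [-22,3,0,0,25,-42,6,-30,0,25,-42,6,-75,0,25,-42,6,-110,0,25,-42,6,-128,0,25]
}}

```text
time_s: 7.22
tcp_pos: [522.3, -303.5, 104.1]
tool_rot: [-0.001, -0.663, 0.749, 0.001]
force: [-0.3, 0.5, 1.4]
width: 0.295
finger_force: 0.0
```

{"name": "send_rows", "arguments": {
  "deltas": [0,0,0,0,25,0,0,0,0,0,0,0,0,0,0,0,0,0,0,0,0,0,0,0,0]
}}

```text
time_s: 7.85
tcp_pos: [523.8, -304.1, 106.8]
tool_rot: [0.0, -0.663, 0.749, -0.0]
force: [-0.2, 0.4, 0.4]
width: 0.138
finger_force: 58.4
```

{"name": "send_rows", "arguments": {
  "deltas": [0,0,25,0,0,0,0,70,0,0,0,0,120,0,0,-5,30,150,2,0,-12,80,150,4,0]
}}

```text
time_s: 8.48
tcp_pos: [512.6, -224.4, 259.1]
tool_rot: [0.001, -0.688, 0.726, -0.002]
force: [0.5, 1.5, -0.8]
width: 0.14
finger_force: 58.5
```

{"name": "send_rows", "arguments": {
  "deltas": [-6,55,0,2,0,-13,115,0,3.5,0,-20,175,0,5,0,-26,232,0,5.5,0,-30,282,0,5.5,0]
}}

```text
time_s: 9.1
tcp_pos: [480.9, 60.0, 256.7]
tool_rot: [-0.0, 0.723, -0.691, 0.0]
force: [1.2, 0.2, 1.1]
width: 0.141
finger_force: 58.5
```

{"name": "send_rows", "arguments": {
  "deltas": [0,0,0,0,0,0,0,-40,0,0,0,0,-80,0,0,0,0,-120,0,0,0,0,-138,0,0]
}}

```text
time_s: 9.72
tcp_pos: [480.2, 56.7, 116.1]
tool_rot: [0.002, 0.722, -0.692, -0.001]
force: [0.6, 0.3, 0.9]
width: 0.144
finger_force: 58.5
```

```bash
cat >> h.py <<'E'
T=np.array([513.9,131.]);_a=np.radians(2.54);EX=np.array([np.cos(_a),np.sin(_a)]);EY=np.array([-EX[1],EX[0]])
def S(W): return np.dstack([(W[...,:2]-T)@EX,(W[...,:2]-T)@EY])
def look(name):
    o=get_obs();print({k:np.round(o[k],2) for k in('time_s','tcp_pos','force','width','finger_force')})
    a=snap('scene')['color'][130:310,240:440,::-1];b=snap('side')['color'][110:290,230:430,::-1];c=snap('wrist')['color'][:,:,::-1]
    t=cv2.hconcat([cv2.resize(x,(400,300),interpolation=cv2.INTER_CUBIC) for x in(a,b)])
    cv2.imwrite(f'pics/{name}.png',cv2.vconcat([t,cv2.resize(c,(800,500))])[:600] if 0 else cv2.vconcat([t,cv2.hconcat([cv2.resize(c,(480,300)),np.zeros((300,320,3),np.uint8)])]))
E
python3 -c "
from h import *
look('p4')"
```

```text
{'time_s': np.float64(9.72), 'tcp_pos': array([480.21,  56.73, 116.1 ]), 'force': array([0.57, 0.3 , 0.85]), 'width': np.float64(0.14), 'finger_force': np.float64(58.49)}
```

View pics/p4.png

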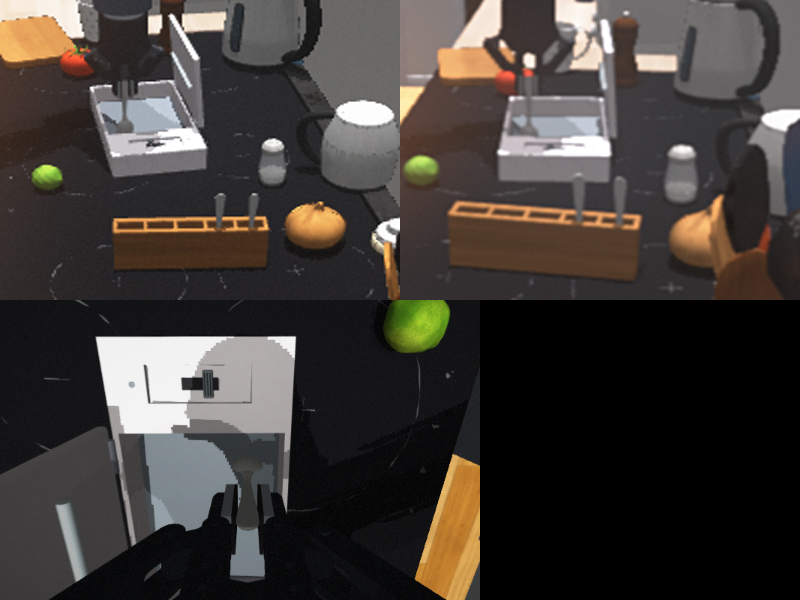

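{"name": "send_rows", "arguments": {
  "deltas": [0,0,-6,0,0,0,0,-11,0,0,0,0,-14,0,0,0,5,-15,0,0,0,10,-16,0,0]
}}

```text
time_s: 10.5
tcp_pos: [483.0, 67.2, 104.6]
tool_rot: [-0.0, 0.723, -0.691, 0.002]
force: [-1.6, -5.0, 14.1]
width: 0.142
finger_force: 60.4
```

{"name": "send_rows", "arguments": {
  "deltas": [0,5,-1,0,0,0,10,-2,0,0,0,15,-3,0,0,0,20,-5,0,0,0,20,-5,0,0]
}}

```text
time_s: 11.12
tcp_pos: [482.9, 88.4, 99.2]
tool_rot: [-0.001, 0.723, -0.691, 0.001]
force: [-1.8, -0.5, 6.2]
width: 0.049
finger_force: 60.7
```

```bash
python3 -c "
from h import *
look('p5')"
```

```text
{'time_s': np.float64(11.12), 'tcp_pos': array([482.93,  88.41,  99.25]), 'force': array([-1.84, -0.53,  6.16]), 'width': np.float64(0.05), 'finger_force': np.float64(60.67)}
```

View pics/p5.png

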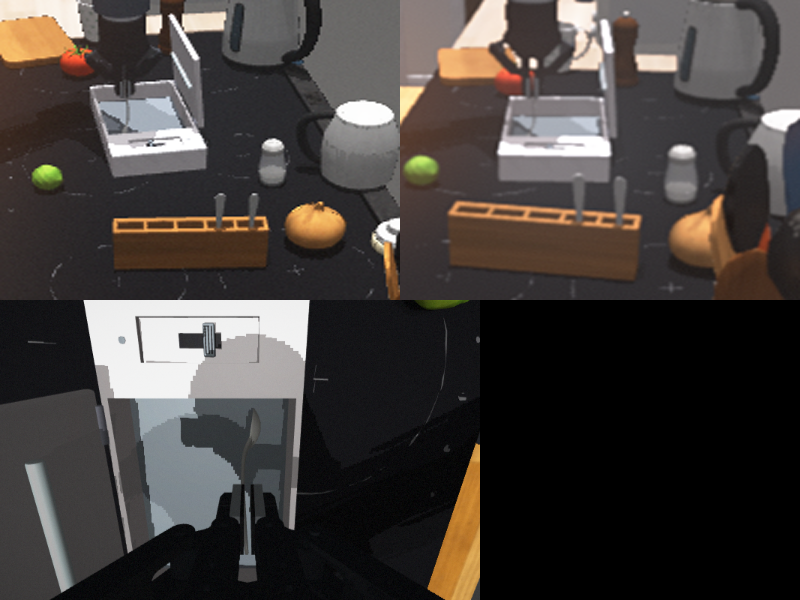

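{"name": "send_rows", "arguments": {
  "deltas": [0,8,-3,0,0,0,16,-7,0,0,0,24,-12,0,0,0,30,-16,0,0,0,30,-16,0,0]
}}

```text
time_s: 11.9
tcp_pos: [482.7, 119.2, 82.7]
tool_rot: [-0.002, 0.723, -0.691, 0.001]
force: [-1.0, 2.3, 7.1]
width: 0.05
finger_force: 60.6
```

{"name": "send_rows", "arguments": {
  "deltas": [0,0,0,0,22,0,0,0,0,22,0,0,0,0,22,0,0,0,0,22,0,0,0,0,22]
}}

```text
time_s: 12.52
tcp_pos: [481.4, 117.9, 81.2]
tool_rot: [0.0, 0.722, -0.692, -0.0]
force: [0.4, -0.0, 0.2]
width: 0.255
finger_force: 0.0
```

```bash
python3 -c "
from h import *
look('p6')"
```

```text
{'time_s': np.float64(12.52), 'tcp_pos': array([481.44, 117.95,  81.19]), 'force': array([ 0.41, -0.05,  0.18]), 'width': np.float64(0.26), 'finger_force': np.float64(0.0)}
```

View pics/p6.png

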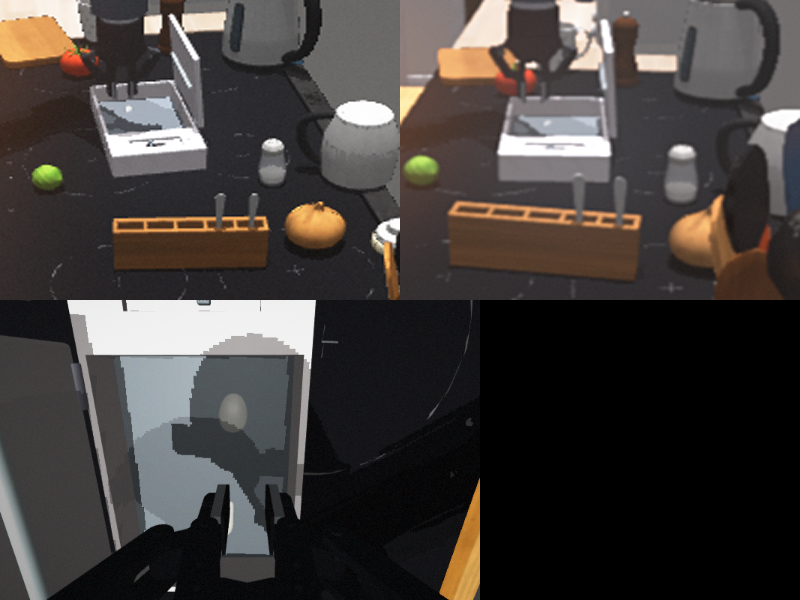

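{"name": "send_rows", "arguments": {
  "deltas": [0,0,40,0,22,0,0,100,0,22,8,-30,153,-1,25,16,-90,153,-3,25,25,-150,153,-5,25]
}}

```text
time_s: 13.3
tcp_pos: [506.8, -33.1, 235.2]
tool_rot: [0.001, -0.692, 0.722, -0.0]
force: [0.8, 0.8, -0.8]
width: 0.288
finger_force: 0.0
```

{"name": "send_rows", "arguments": {
  "deltas": [12,-60,0,-2,25,24,-120,0,-4,25,36,-180,0,-4.5,25,48,-240,0,-4.5,25,56,-278,0,-4.5,25]
}}

```text
time_s: 13.92
tcp_pos: [562.3, -312.7, 233.5]
tool_rot: [-0.0, -0.662, 0.75, 0.0]
force: [1.0, 0.6, 0.8]
width: 0.294
finger_force: 0.0
```

{"name": "send_rows", "arguments": {
  "deltas": [0,0,0,0,25,0,0,0,0,25,0,0,0,0,25,0,0,0,0,25,0,0,0,0,25]
}}

```text
time_s: 14.55
tcp_pos: [562.6, -309.4, 234.6]
tool_rot: [0.0, -0.663, 0.749, -0.0]
force: [-0.9, -0.1, -0.5]
width: 0.294
finger_force: 0.0
```

```bash
cat >> h.py <<'E'
def spoons(tag=None):
    o=get_obs();print({k:np.round(o[k],2) for k in('time_s','tcp_pos','tool_rot','force','width')})
    im=snap('wrist',tag);W=cloud(im)
    print([(np.round(b['rect']).tolist(),round(b['p'],2)) for b in boxes_of('wrist','spoon_a')])
    m=((W[...,2]>95)&(W[...,2]<150)&(W[...,1]<-270)&(W[...,0]<640)).astype(np.uint8)
    n,l,st,c=cv2.connectedComponentsWithStats(m)
    for k in range(1,n):
        if st[k,4]<30: continue
        p=W[l==k];p=p[p[:,2]>115];print(st[k],p.min(0).round(1),p.max(0).round(1),np.median(p,0).round(1))
E
python3 -c "
from h import *
spoons('w7')"
```

```text
{'time_s': np.float64(14.55), 'tcp_pos': array([ 562.61, -309.37,  234.62]), 'tool_rot': array([ 0.  , -0.66,  0.75, -0.  ]), 'force': array([-0.95, -0.08, -0.46]), 'width': np.float64(0.29)}
[([263.0, 177.0, 288.0, 197.0], 0.73), ([323.0, 179.0, 336.0, 202.0], 0.72)]
[262 189  22   9 131] [ 598.9 -317.9  115.2] [ 610.7 -310.5  142.9] [ 603.9 -315.6  133.6]
[321 189  17  11 137] [ 556.1 -311.5  117.8] [ 568.2 -305.8  144. ] [ 561.9 -309.3  135.8]
```

{"name": "send_rows", "arguments": {
  "deltas": [0,1,-35,0,25,0,2,-75,0,25,0,2,-110,0,25,0,2,-128,0,25,0,2,-128,0,25]
}}

```text
time_s: 15.28
tcp_pos: [561.5, -307.5, 104.7]
tool_rot: [-0.001, -0.663, 0.749, 0.002]
force: [0.0, 0.2, 0.1]
width: 0.29
finger_force: 0.0
```

{"name": "send_rows", "arguments": {
  "deltas": [0,0,0,0,0,0,0,0,0,0,0,0,0,0,0,0,0,0,0,0,0,0,0,0,0]
}}

```text
time_s: 15.9
tcp_pos: [562.7, -308.1, 106.6]
tool_rot: [0.0, -0.663, 0.749, -0.0]
force: [0.8, -0.4, 1.1]
width: 0.141
finger_force: 58.5
```

{"name": "send_rows", "arguments": {
  "deltas": [0,0,25,0,0,0,0,70,0,0,0,0,120,0,0,-5,30,150,2,0,-12,80,150,4,0]
}}

```text
time_s: 16.52
tcp_pos: [551.4, -228.5, 258.9]
tool_rot: [0.001, -0.688, 0.726, -0.002]
force: [1.2, -0.2, -0.5]
width: 0.145
finger_force: 58.5
```

{"name": "send_rows", "arguments": {
  "deltas": [-6,55,0,2,0,-13,115,0,3.5,0,-20,175,0,5,0,-26,235,0,5.5,0,-28,286,0,5.5,0]
}}

```text
time_s: 17.15
tcp_pos: [521.8, 60.1, 256.6]
tool_rot: [-0.0, 0.723, -0.691, 0.0]
force: [0.8, 0.3, -0.4]
width: 0.145
finger_force: 58.5
```

{"name": "send_rows", "arguments": {
  "deltas": [0,0,0,0,0,0,0,-40,0,0,0,0,-80,0,0,0,0,-120,0,0,0,0,-138,0,0]
}}

```text
time_s: 17.77
tcp_pos: [521.1, 56.7, 115.8]
tool_rot: [0.002, 0.722, -0.692, -0.001]
force: [0.2, 0.1, 0.4]
width: 0.142
finger_force: 58.5
```

{"name": "send_rows", "arguments": {
  "deltas": [0,0,-6,0,0,0,0,-11,0,0,0,0,-14,0,0,0,5,-15,0,0,0,10,-16,0,0]
}}

```text
time_s: 18.4
tcp_pos: [523.7, 67.2, 104.6]
tool_rot: [-0.0, 0.723, -0.691, 0.002]
force: [-2.0, -3.7, 10.9]
width: 0.142
finger_force: 59.9
```

{"name": "send_rows", "arguments": {
  "deltas": [0,6,-1,0,0,0,13,-3,0,0,0,20,-5,0,0,0,28,-8,0,0,0,36,-12,0,0]
}}

```text
time_s: 19.02
tcp_pos: [524.6, 104.9, 93.1]
tool_rot: [-0.003, 0.723, -0.691, 0.002]
force: [-0.5, -1.3, 6.3]
width: 0.047
finger_force: 59.7
```

{"name": "send_rows", "arguments": {
  "deltas": [0,7,-4,0,0,0,14,-9,0,0,0,14,-9,0,0,0,14,-9,0,0,0,14,-9,0,0]
}}

```text
time_s: 19.65
tcp_pos: [524.6, 119.4, 83.7]
tool_rot: [-0.003, 0.723, -0.691, 0.001]
force: [-1.6, 2.1, 6.9]
width: 0.045
finger_force: 59.6
```

{"name": "send_rows", "arguments": {
  "deltas": [0,0,0,0,22,0,0,0,0,22,0,0,0,0,22,0,0,0,0,22,0,0,0,0,22]
}}

```text
time_s: 20.27
tcp_pos: [522.5, 118.0, 81.2]
tool_rot: [0.0, 0.722, -0.692, -0.0]
force: [0.3, -0.4, -0.9]
width: 0.256
finger_force: 0.0
```

```bash
python3 -c "
from h import *
look('p8')
print([(np.round(b['rect']).tolist(),round(b['p'],2)) for b in boxes_of('wrist','spoon_a')])"
```

```text
{'time_s': np.float64(20.27), 'tcp_pos': array([522.47, 117.96,  81.19]), 'force': array([ 0.28, -0.42, -0.87]), 'width': np.float64(0.26), 'finger_force': np.float64(0.0)}
[([284.0, 114.0, 328.0, 302.0], 0.8), ([350.0, 123.0, 397.0, 313.0], 0.64)]
```

View pics/p8.png

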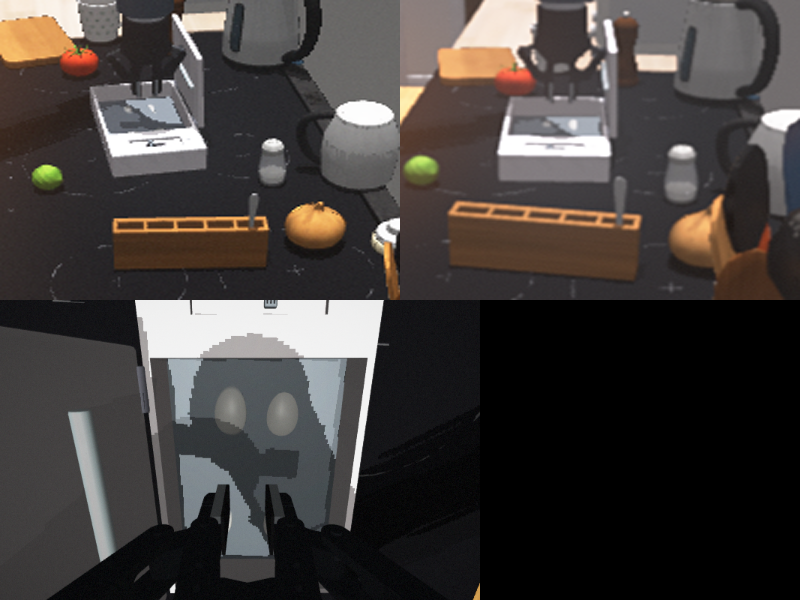

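```bash
python3 -c "
from h import *
im=snap('wrist');W=cloud(im);s=S(W)
m=(W[...,2]>9)&(W[...,2]<30)&(abs(s[...,0])<66)&(abs(s[...,1])<90)
n,l,st,c=cv2.connectedComponentsWithStats(m.astype(np.uint8))
for k in range(1,n):
    if st[k,4]>60: print(st[k],s[l==k].min(0),s[l==k].max(0),np.median(s[l==k],0))
"
```

```text
[  229    88   226   253 41854] [-65.99629813 -89.87774825] [65.99946731 89.9901793 ] [  0.82237011 -30.61449162]
```

{"name": "send_rows", "arguments": {
  "deltas": [0,0,40,0,22,0,0,100,0,22,8,-30,153,-1,25,14,-90,153,-3,25,20,-150,153,-5,25]
}}

```text
time_s: 21.15
tcp_pos: [542.8, -33.1, 235.1]
tool_rot: [0.001, -0.692, 0.722, -0.0]
force: [1.2, -0.5, -0.7]
width: 0.293
finger_force: 0.0
```

{"name": "send_rows", "arguments": {
  "deltas": [12,-60,0,-2,25,24,-120,0,-4,25,36,-180,0,-4.5,25,48,-240,0,-4.5,25,62,-278,0,-4.5,25]
}}

```text
time_s: 21.78
tcp_pos: [604.2, -312.9, 233.9]
tool_rot: [-0.0, -0.662, 0.75, 0.0]
force: [1.0, 0.3, 0.2]
width: 0.296
finger_force: 0.0
```

{"name": "send_rows", "arguments": {
  "deltas": [0,0,0,0,25,0,0,0,0,25,0,0,0,0,25,0,0,0,0,25,0,0,0,0,25]
}}

```text
time_s: 22.4
tcp_pos: [604.6, -309.4, 234.7]
tool_rot: [0.0, -0.663, 0.749, -0.0]
force: [-0.0, 0.3, -1.1]
width: 0.292
finger_force: 0.0
```

```bash
python3 -c "
from h import *
spoons('w9')"
```

```text
{'time_s': np.float64(22.4), 'tcp_pos': array([ 604.56, -309.38,  234.75]), 'tool_rot': array([ 0.  , -0.66,  0.75, -0.  ]), 'force': array([-0.02,  0.27, -1.12]), 'width': np.float64(0.29)}
[([318.0, 172.0, 337.0, 190.0], 0.78)]
[318 183  18   9 111] [ 598.8 -317.5  118.8] [ 611.3 -312.   143.1] [ 605.1 -315.8  137.4]
```

{"name": "send_rows", "arguments": {
  "deltas": [0.5,-2,-35,0,25,0.5,-4,-75,0,25,0.5,-4,-110,0,25,0.5,-4,-128,0,25,0.5,-4,-128,0,25]
}}

```text
time_s: 23.12
tcp_pos: [604.0, -313.5, 104.6]
tool_rot: [-0.001, -0.663, 0.749, 0.002]
force: [0.9, 0.7, 0.4]
width: 0.29
finger_force: 0.0
```

{"name": "send_rows", "arguments": {
  "deltas": [0,0,0,0,0,0,0,0,0,0,0,0,0,0,0,0,0,0,0,0,0,0,0,0,0]
}}

```text
time_s: 23.75
tcp_pos: [605.2, -314.1, 106.6]
tool_rot: [0.0, -0.663, 0.749, -0.0]
force: [-0.2, 0.1, 0.5]
width: 0.14
finger_force: 58.5
```

{"name": "send_rows", "arguments": {
  "deltas": [0,0,25,0,0,0,0,70,0,0,0,0,120,0,0,-12,30,150,2,0,-25,80,150,4,0]
}}

```text
time_s: 24.38
tcp_pos: [580.8, -234.6, 259.0]
tool_rot: [0.001, -0.688, 0.726, -0.002]
force: [0.7, 1.9, -0.0]
width: 0.145
finger_force: 58.5
```

{"name": "send_rows", "arguments": {
  "deltas": [-20,50,0,2,0,-42,105,0,3.5,0,-65,160,0,5,0,-88,215,0,5.5,0,-112,270,0,5.5,0]
}}

```text
time_s: 25.0
tcp_pos: [466.9, 37.5, 256.4]
tool_rot: [-0.0, 0.722, -0.692, 0.0]
force: [1.5, 1.4, -0.1]
width: 0.142
finger_force: 58.4
```

{"name": "send_rows", "arguments": {
  "deltas": [-6,20,0,0,0,-6,20,-40,0,0,-6,20,-80,0,0,-6,20,-120,0,0,-6,20,-138,0,0]
}}

```text
time_s: 25.62
tcp_pos: [461.2, 55.7, 116.5]
tool_rot: [0.001, 0.722, -0.692, -0.0]
force: [0.4, -0.1, 0.7]
width: 0.142
finger_force: 58.6
```

{"name": "send_rows", "arguments": {
  "deltas": [3,0,-6,0,0,4,0,-11,0,0,4,0,-14,0,0,4,5,-15,0,0,4,10,-16,0,0]
}}

```text
time_s: 26.25
tcp_pos: [467.6, 65.4, 104.7]
tool_rot: [-0.001, 0.723, -0.691, 0.002]
force: [-1.0, -3.5, 13.0]
width: 0.14
finger_force: 59.4
```

{"name": "send_rows", "arguments": {
  "deltas": [0,6,-1,0,0,0,13,-3,0,0,0,20,-5,0,0,0,28,-8,0,0,0,36,-12,0,0]
}}

```text
time_s: 26.88
tcp_pos: [470.5, 103.9, 94.5]
tool_rot: [-0.005, 0.723, -0.691, 0.003]
force: [0.8, 2.1, 13.8]
width: 0.047
finger_force: 63.3
```

{"name": "send_rows", "arguments": {
  "deltas": [0,7,-4,0,0,0,14,-9,0,0,0,14,-9,0,0,0,14,-9,0,0,0,14,-9,0,0]
}}

```text
time_s: 27.5
tcp_pos: [470.6, 119.0, 85.6]
tool_rot: [-0.006, 0.723, -0.691, 0.002]
force: [0.5, 5.3, 13.7]
width: 0.048
finger_force: 63.8
```

{"name": "send_rows", "arguments": {
  "deltas": [0,0,0,0,22,0,0,0,0,22,0,0,0,0,22,0,0,0,0,22,0,0,40,0,22]
}}

```text
time_s: 28.12
tcp_pos: [463.8, 114.9, 118.9]
tool_rot: [0.004, 0.722, -0.692, -0.001]
force: [1.1, 0.4, 0.2]
width: 0.26
finger_force: 0.0
```

{"name": "send_rows", "arguments": {
  "deltas": [0,0,50,0,22,15,-25,100,0,0,30,-50,130,0,0,50,-90,139,0,0,50,-96,139,0,0]
}}

```text
time_s: 28.75
tcp_pos: [516.9, 18.2, 260.5]
tool_rot: [-0.0, 0.721, -0.693, 0.0]
force: [-0.7, 0.2, -0.0]
width: 0.0
finger_force: 0.0
```

{"name": "send_rows", "arguments": {
  "deltas": [0,0,0,0,0,0,0,0,0,0,0,0,0,0,0,0,0,0,0,0,0,0,0,0,0]
}}

```text
time_s: 29.38
tcp_pos: [515.9, 20.3, 260.3]
tool_rot: [0.0, 0.723, -0.691, -0.0]
force: [0.5, -0.0, 1.1]
width: -0.001
finger_force: 0.0
```

```bash
python3 -c "
from h import *
look('p10')
im=snap('wrist');np.savez('w10.npz',**im);W=cloud(im);s=S(W)
print([(np.round(b['rect']).tolist(),round(b['p'],2)) for b in boxes_of('wrist','spoon_a')])
print([(np.round(b['rect']).tolist(),round(b['p'],2)) for b in boxes_of('scene','spoon_a')])
print([(np.round(b['rect']).tolist(),round(b['p'],2)) for b in boxes_of('side','spoon_a')])
tr=(abs(s[...,0])<66)&(abs(s[...,1])<92)&(W[...,2]<60)
print('tray z',np.percentile(W[tr][:,2],[1,10,50,90,99,99.9]))
for cam in('scene','side'):
    W=cloud(get_image(cam));s=S(W);l=(W[...,2]>60)&(W[...,2]<230)&(s[...,0]>55)&(s[...,0]<120)&(s[...,1]>-98)&(s[...,1]<100)
    P=np.c_[s[l],W[l][:,2]]
    for z in range(60,215,20):
        q=P[(P[:,2]>z)&(P[:,2]<z+20)]
        if len(q)>5: print(cam,z,len(q),np.percentile(q,[5,50,95],axis=0).round(0)[:,:2].tolist())
    print('zmax',P[:,2].max())
"
```

```text
{'time_s': np.float64(29.38), 'tcp_pos': array([515.92,  20.3 , 260.27]), 'force': array([ 0.48, -0.02,  1.06]), 'width': np.float64(-0.0), 'finger_force': np.float64(0.0)}
[([299.0, 189.0, 318.0, 217.0], 0.92), ([360.0, 190.0, 381.0, 293.0], 0.85), ([334.0, 191.0, 357.0, 223.0], 0.82)]
[]
[]
tray z [ 9.93311147 10.75201524 11.7903123  13.67112502 16.72621353 17.94624982]
scene 60 56 [[78.0, -95.0], [79.0, -18.0], [81.0, 86.0]]
scene 80 62 [[77.0, -91.0], [78.0, -5.0], [80.0, 82.0]]
scene 100 25 [[77.0, -95.0], [78.0, -65.0], [79.0, 47.0]]
scene 120 97 [[70.0, -83.0], [76.0, -11.0], [78.0, 80.0]]
scene 140 64 [[76.0, -87.0], [77.0, 5.0], [78.0, 89.0]]
scene 160 66 [[75.0, -87.0], [76.0, -12.0], [77.0, 86.0]]
scene 180 76 [[74.0, -89.0], [75.0, 6.0], [83.0, 89.0]]
scene 200 63 [[74.0, -90.0], [79.0, -28.0], [82.0, 84.0]]
zmax 205.95191510135564
side 60 19 [[74.0, -97.0], [75.0, -17.0], [83.0, 71.0]]
side 80 12 [[73.0, -98.0], [74.0, -58.0], [74.0, -16.0]]
side 100 6 [[73.0, -97.0], [73.0, -96.0], [73.0, -21.0]]
side 120 54 [[66.0, -97.0], [69.0, -22.0], [72.0, 63.0]]
side 140 15 [[71.0, -98.0], [72.0, -22.0], [72.0, 60.0]]
side 160 16 [[71.0, -98.0], [71.0, -23.0], [74.0, 59.0]]
side 180 14 [[70.0, -97.0], [70.0, -26.0], [71.0, 57.0]]
side 200 66 [[70.0, -90.0], [74.0, -11.0], [79.0, 81.0]]
zmax 207.29356068211496
```

View pics/p10.png

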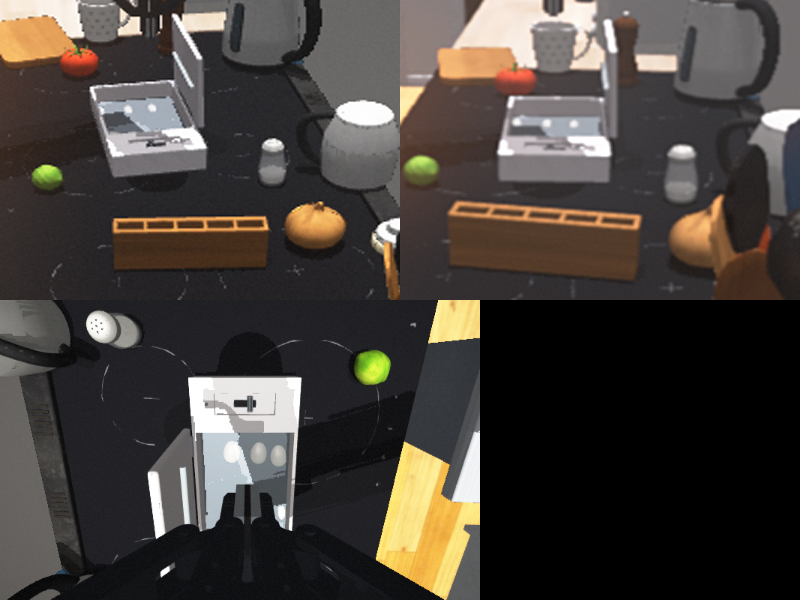

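```bash
python3 -c "
from h import *
for cam in('scene','side'):
    W=cloud(get_image(cam));s=S(W)
    for z0 in (60,160,260,360):
        m=(W[...,2]>z0)&(W[...,2]<z0+100)&(s[...,0]>95)&(s[...,0]<260)&(abs(s[...,1])<110)
        print(cam,z0,m.sum(),s[m].min(0).round() if m.any() else '')
H=np.array([77,48]);r=130
for d in (100,90,80,70,60,50,40,30,20,10,0):
    t=np.radians(d);x=77-r*np.cos(t)+10*np.sin(t)+14.5;z=48+r*np.sin(t)+10*np.cos(t)
    print(d,round(x),round(z),(T+x*EX).round(),end=' | ')
"
```

```text
scene 60 0 
scene 160 0 
scene 260 0 
scene 360 0 
side 60 0 
side 160 0 
side 260 0 
side 360 0 
100 124 174 [638. 136.] | 90 101 178 [615. 135.] | 80 79 178 [593. 134.] | 70 56 174 [570. 134.] | 60 35 166 [549. 133.] | 50 16 154 [529. 132.] | 40 -2 139 [512. 131.] | 30 -16 122 [498. 130.] | 20 -27 102 [487. 130.] | 10 -35 80 [479. 129.] | 0 -38 58 [475. 129.] |
```

{"name": "send_rows", "arguments": {
  "deltas": [30,30,0,0,0,60,60,0,0,0,90,90,0,0,0,115,112,0,0,0,122,114,0,0,0]
}}

```text
time_s: 30.55
tcp_pos: [638.8, 135.4, 258.6]
tool_rot: [0.001, 0.723, -0.691, -0.001]
force: [-0.1, 0.4, 0.2]
width: -0.002
finger_force: 0.0
```

{"name": "send_rows", "arguments": {
  "deltas": [0,0,0,0,0,0,0,-30,0,0,0,0,-60,0,0,0,0,-80,0,0,0,0,-80,0,0]
}}

```text
time_s: 31.18
tcp_pos: [636.6, 133.0, 179.4]
tool_rot: [0.001, 0.722, -0.692, -0.001]
force: [-0.5, -0.1, 0.4]
width: -0.002
finger_force: 0.0
```

{"name": "send_rows", "arguments": {
  "deltas": [-10,0,0,0,0,-20,0,0,0,0,-30,0,0,0,0,-37,0,-1,0,0,-45,0,-2,0,0]
}}

```text
time_s: 31.8
tcp_pos: [592.9, 134.1, 178.8]
tool_rot: [-0.001, 0.722, -0.691, 0.0]
force: [1.3, 0.6, 1.0]
width: 0.001
finger_force: 0.7
```

{"name": "send_rows", "arguments": {
  "deltas": [-12,0,-2,0,0,-23,0,-4,0,0,-34,-1,-8,0,0,-44,-1,-12,0,0,-54,-1,-18,0,0]
}}

```text
time_s: 32.42
tcp_pos: [538.4, 133.0, 160.1]
tool_rot: [-0.0, 0.722, -0.691, 0.0]
force: [-0.1, -0.8, 1.5]
width: -0.003
finger_force: 0.6
```

{"name": "send_rows", "arguments": {
  "deltas": [-10,0,-6,0,0,-19,-1,-14,0,0,-27,-1,-21,0,0,-35,-1,-29,0,0,-42,-2,-38,0,0]
}}

```text
time_s: 33.05
tcp_pos: [496.5, 131.2, 121.7]
tool_rot: [-0.0, 0.722, -0.692, -0.0]
force: [0.1, 0.7, 0.8]
width: -0.001
finger_force: 0.4
```

{"name": "send_rows", "arguments": {
  "deltas": [-6,0,-10,0,0,-12,0,-20,0,0,-16,-1,-31,0,0,-19,-1,-42,0,0,-22,-1,-54,0,0]
}}

```text
time_s: 33.67
tcp_pos: [474.9, 129.9, 67.5]
tool_rot: [0.0, 0.722, -0.692, 0.0]
force: [0.9, -0.3, 0.6]
width: -0.0
finger_force: 0.3
```

{"name": "send_rows", "arguments": {
  "deltas": [-1,0,-4,0,0,-2,0,-8,0,0,-2,0,-11,0,0,-2,0,-13,0,0,-2,0,-14,0,0]
}}

```text
time_s: 34.3
tcp_pos: [473.3, 130.0, 58.1]
tool_rot: [-0.001, 0.723, -0.691, 0.001]
force: [-17.1, -0.8, 37.1]
width: 0.004
finger_force: 18.7
```

{"name": "send_rows", "arguments": {
  "deltas": [0,0,-1,0,0,0,0,-2,0,0,0,0,-3,0,0,0,0,-4,0,0,0,0,-4,0,0]
}}

```text
time_s: 34.92
tcp_pos: [473.4, 130.1, 57.8]
tool_rot: [-0.002, 0.723, -0.691, 0.001]
force: [-28.7, -1.7, 62.5]
width: 0.001
finger_force: 31.0
```

{"name": "send_rows", "arguments": {
  "deltas": [0,0,10,0,0,0,0,50,0,20,15,-45,70,0,20,30,-95,70,0,20,40,-134.5,70,0,20]
}}

```text
time_s: 35.55
tcp_pos: [513.7, -6.0, 120.6]
tool_rot: [-0.001, 0.722, -0.692, 0.0]
force: [0.1, 0.6, -0.1]
width: 0.234
finger_force: 0.0
```

{"name": "send_rows", "arguments": {
  "deltas": [0,0,-20,0,20,0,0,-45,0,20,0,0,-60,0,20,0,0,-60,0,20,0,0,-60,0,20]
}}

```text
time_s: 36.17
tcp_pos: [513.7, -4.2, 61.1]
tool_rot: [-0.001, 0.723, -0.691, 0.001]
force: [0.4, -0.6, 0.2]
width: 0.232
finger_force: 0.0
```

```bash
python3 - <<'E'
from h import *
o=get_obs();print({k:np.round(o[k],3) for k in('time_s','tcp_pos','force','width')})
im=snap('wrist');a=im['color'][:,:,::-1];cv2.imwrite('pics/w11.png',cv2.resize(a[150:350,150:500],None,fx=2,fy=2))
E
```

```text
{'time_s': np.float64(36.175), 'tcp_pos': array([513.716,  -4.246,  61.127]), 'force': array([ 0.373, -0.584,  0.244]), 'width': np.float64(0.232)}
```

View pics/w11.png

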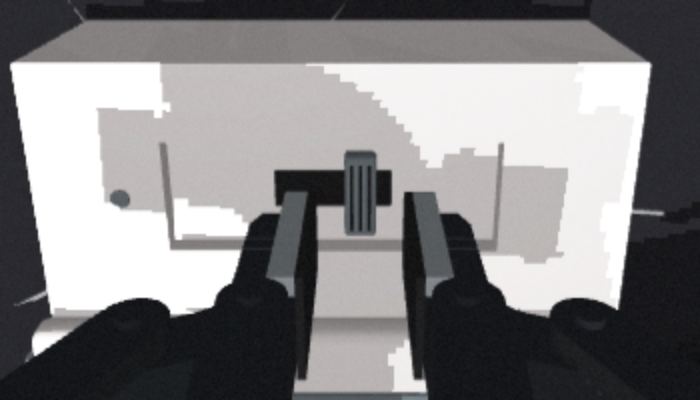

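{"name": "send_rows", "arguments": {
  "deltas": [0,0,-6,0,20,0,0,-12,0,20,0,0,-16,0,20,0,0,-16,0,20,5,0,-16,0,20]
}}

```text
time_s: 36.85
tcp_pos: [518.1, -4.5, 44.4]
tool_rot: [0.0, 0.722, -0.691, 0.0]
force: [0.3, -1.3, -0.1]
width: 0.236
finger_force: 0.0
```

{"name": "send_rows", "arguments": {
  "deltas": [5,0,0,0,20,10,0.5,0,0,20,14,0.5,0,0,20,17,0.5,0,0,20,17,0.5,0,0,20]
}}

```text
time_s: 37.48
tcp_pos: [533.9, -4.1, 43.9]
tool_rot: [0.001, 0.722, -0.692, -0.001]
force: [-4.8, 0.5, 1.8]
width: 0.237
finger_force: 2.4
```

{"name": "send_rows", "arguments": {
  "deltas": [1,0,0,0,20,2,0,0,0,20,2.5,0,0,0,20,2.5,0,0,0,20,2.5,0,0,0,20]
}}

```text
time_s: 38.1
tcp_pos: [534.1, -4.2, 43.7]
tool_rot: [0.002, 0.722, -0.692, -0.002]
force: [-10.8, 2.2, 7.5]
width: 0.232
finger_force: 5.6
```

{"name": "send_rows", "arguments": {
  "deltas": [-5,0,0,0,20,-5,0,30,0,20,-5,0,80,0,20,-5,0,130,0,20,-5,0,170,0,20]
}}

```text
time_s: 38.72
tcp_pos: [533.7, -4.0, 217.1]
tool_rot: [-0.002, 0.722, -0.691, 0.002]
force: [0.2, -0.2, 0.4]
width: 0.234
finger_force: 0.0
```

```bash
python3 - <<'E'
from h import *
o=get_obs();print({k:np.round(o[k],2) for k in('time_s','tcp_pos','force','width')})
look('p12')
im=get_image('wrist');W=cloud(im);s=S(W);m=(abs(s[...,0])<60)&(s[...,1]>-90)&(s[...,1]<60)
for x in(-60,-20,20,50):
    q=m&(abs(s[...,0]-x)<8)&(W[...,2]<90);print(x,np.median(W[q][:,2]))
p=cv2.imread('pics/p12.png');c=im['color'][:,:,::-1][20:220,220:460];p[300:567,480:800]=cv2.resize(c,(320,267));cv2.imwrite('pics/p12.png',p)
E
```

```text
{'time_s': np.float64(38.72), 'tcp_pos': array([533.73,  -3.95, 217.11]), 'force': array([ 0.17, -0.24,  0.42]), 'width': np.float64(0.23)}
{'time_s': np.float64(38.72), 'tcp_pos': array([533.73,  -3.95, 217.11]), 'force': array([ 0.17, -0.24,  0.42]), 'width': np.float64(0.23), 'finger_force': np.float64(0.0)}
-60 59.59942093510166
-20 59.501045075617476
20 59.57387029263051
50 59.481348758071945
```

View pics/p12.png

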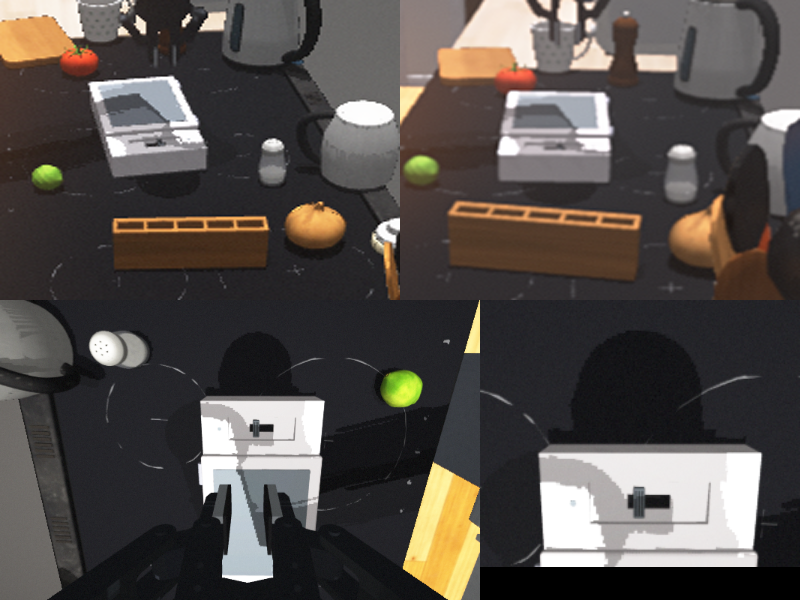

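```bash
python3 -c "
from rig import *
print(job_done())"
```

```text
the job is handed in; nothing more can be done
None
```

I slid the switch off, laid all three spoons flat in the tray, shut the lid with about 60 N of fingertip force, then slid the switch fully on; nothing else was moved, and I handed the job in at about 39 s.

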